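# Hold the missing numeral over its glued patch

### The job

Look at the number plaque clamped in the assembly jig: the bare, glue-coated patch next to its 8 shows which numeral is missing. Take that numeral from the yellow lid, carry it over the row of freshly painted numerals on the drying rack, and hold it face up, level and squarely over its patch about a centimetre above it, so that its position can be checked before bonding; finish while still holding it there, do not put it down or let go. Contact glue grabs at first touch, so no numeral may touch a plaque; do not touch the wet numerals or their rack, and leave the other numeral and the finial, paint can and brush where they are.

Things in the scene. Friction and masses are not known exactly. Their poses are not given: they have to be found in the camera images.
- two: Loose numeral 2, gold sides, white face up, on the lid: 130 mm tall, 80 wide, 25 thick, 80-150 g, strokes 20 mm wide: three crossbars (35 mm free between), uprights upper right and lower left. Origin: underside, below the middle of the middle crossbar (grip across it); x to the numeral's top, y to its reader's left, z up. Looks the same after half a turn; either way round is right.
- seven: Loose numeral 7, same make, on the lid: 130 mm tall, 80 wide, 25 thick, 55-115 g: top crossbar 80 x 20 mm and a straight leg 20 mm wide. Origin: underside, centre of the 130 x 80 outline, off the leg's centreline; x to the numeral's top, y to its reader's left, z up. Going up, the leg leans 20 degrees (0.349 rad) to the reader's right: along (0.94, -0.34) in x, y.
- seven_grip (a point): Point on the white face of the 7, on the centreline of its leg near the centre of mass, at (5, -12.2, 25) mm from the numeral's origin: a good place to grip across the leg. Axes as the 7.
- seven_top (a point): Point of the 7 on its underside below the middle of the top crossbar, 55 mm towards x from its origin.
- jig_bay (a point): Centre of the jig's working bay, on top of its 12 mm plywood board: the clamped plaque is the one lying here, held by two steel toggle clamps on its near and far margins beside the glued 8 (they rise 32 mm above the plaque's face). x, y along the jig's sides, z up. A second bay without clamps, 240 mm to the y side, holds the plaque that waits its turn.
- jig: The assembly jig, fixed: plywood board 320 x 482 x 12 mm with 10 mm high wooden fences (lower than a plaque's face) and the two toggle clamps. Origin on the table under the centre of the working bay; axes as jig_bay.
- plaque2: Dark plaque 170 (x) x 202 (y) x 12 mm, fixed: a glued 25 mm thick 8 on its left half (+y), and on its right half a bare wood patch in the shape of a 2, coated with contact glue. Origin: centre of its underside; x points to the top of its numerals, y to their reader's left, z up.
- plaque7: Like plaque2, but its bare glued patch has the shape of a 7.
- place2 (a point): Centre of the 2-shaped patch, on the top face of plaque2, at (0, -47, 12) mm from its origin; axes as the plaque. The 2 belongs with its origin straight above this point and its axes along these (or half a turn round). The glued 8 begins 14 mm to +y of the patch's edge.
- place7 (a point): Centre of the outline of the 7-shaped patch, on the top face of plaque7 (at (0, -47, 12) mm from its origin), axes as the plaque. The numeral 7 belongs with its origin straight above this point and its axes along these.
- place7_top (a point): Middle of the top crossbar of the 7-shaped patch, 55 mm towards x from place7.
- rack: Drying rack, fixed between the lid and the jig: a slotted wooden batten 370 mm long (its x) and 85 mm wide over its feet, with four freshly painted numerals standing in it side by side; their tops are 142 mm above the table. Origin on the table under its centre.
- lid: Yellow storage-box lid, 400 (x) x 270 (y) mm, fixed, used as a tray: its flat deck is 20 mm above the table, with a raised rim 8 mm higher. Origin on the table under its centre. The loose 2 and 7 lie on the deck, one nearer to the robot and one farther, in either order.
- finial: Loose finial, gold foot and two white balls, 76 mm across, 156 mm high, upright on the table; leave it. Origin under its foot.
- paint_can: Paint can, 108 mm across, 118 mm high, upright on the table; leave it. Origin under its centre.
- brush: Flat paint brush lying on the table, 196 mm long, 50 mm wide, 13 mm high; leave it. Origin on the table between handle and ferrule.
There are look-alikes about, which are no part of the job. Leave any purple look-alike of the seven alone.

How it is judged:
By the outcome, as a careful person would: the job done as asked, in the order asked, and still so for the second after the job is handed in, while the arm keeps its last pose, push and grip.
It also fails if it takes over 40 s, if anything falls off the work surface, if the arm or the gripper's body presses on something with over 40 N, if the wrist force passes 120 N, or if a joint passes its speed limit or range.

### The arm

A 6-joint arm with a two-finger parallel gripper is mounted at the origin on the work surface. World frame = base frame: x ahead of the robot, y to its left, z up, the work surface at z = 0. Lengths are in m, angles in rad, forces in N, time in s.
With the tool pointing down it reaches from about 0.35 to 0.725 m from the base axis. Payload 4.3 kg.
Tool frame: the origin (TCP) lies midway between the tips of the shut fingers; the grasp point (between the pads) lies 19 mm behind it; z points along the fingers, y is the line along which they close (so a half turn about z gives the same grasp; the last joint's range is limited). The gripper opens to 85 mm and grips with 20 to 120 N. Pads are 22 mm wide; open, the fingers measure 114 mm over their backs; the gripper's body (76 mm by 85 mm) begins 54 mm behind the grasp point. The pads swing forward as they close: fully open they stand 13 mm farther back than shut.
Start: joints at [-1.404, 0.377, 0.081, 1.274, 0, 1.46], TCP at [0.157, -0.553, 0.231] pointing down, gripper open.
Joint ranges: [-2.72, 2.72], [-0.84, 1.66], [-1.02, 1.22], [-1.77, 2.12], [-1.37, 1.28], [-3.14, 3.14]. Speed limits (rad/s): [2.57, 2.57, 3.14, 3.14, 3.14, 3.14].

### API

Orientations are given as a rotation vector (axis times angle).
In Python, from cell import bot, gripper_to, kin, status, vision, job gives the robot as it stands. Calls block until the motion is done:
- bot.move_pose(position, orientation): joint-space move of the TCP to a pose.
- bot.move_l(position, feed=0.15, frame=None): straight line of the TCP; frame=None keeps the orientation; feed is the mean speed in m/s.
- bot.movej(angles): joint-space move.
- gripper_to(opening, strength=None): finger opening in m; strength is the grip in N (None keeps the last); returns when the fingers have stopped.
- bot.hold(seconds).
- kin.solve_ik(position, orientation): joint angles nearest the present ones, or None.
- status.state(): the state.
- vision.read_camera(name): name is "scene" or "side" or "wrist"; returns a dict with "pixels" (420x560x3 uint8, red, green, blue), "z_map" (420x560 float32, m along the optical axis (not along the pixel's ray), 0 where there is no reading), "fx", "fy", "cx", "cy" (pixels), "extrinsics" (4x4, takes a point from world to camera coordinates). Camera axes: x right, y down, z forward; pixel columns grow to the right and rows downward; lengths in m; the calibration is good to about 2 mm. A picture is of the moment at which its call begins.
A pose or a line that the arm cannot do raises bot.PlanningError and nothing moves.
- job.close_job(): hands the job in; it is judged then, once.
The state is a dict: "time_s": time; "q": joint angles; "qd": joint speeds; "effort": joint torques, N m; "position": TCP position; "orientation": TCP orientation; "force": force on the tool from outside, world axes, zero at the start; "moment": the same for the moment, N m; "width": finger opening in m; "finger_force": force on a finger pad.
Only numpy, scipy, OpenCV 4.12 (cv2) and the standard library are available. Lean on these libraries where they do the work, as an engineer would, in place of code of your own. Each camera call takes 0.05 s, during which the arm holds its last target. There are 200 camera calls.

## Working session

There is one attempt and no reset: what is moved stays moved. The work goes in short steps, each a Python script; the robot and the scene stay as the last script left them, time stands still between calls to the robot, and variables do not carry over. Pictures are saved under pics/ and viewed, at most 12 in all, crops included, and the job is handed in when it is done.

```bash
ls; mkdir -p pics; cat > h.py <<'E'
import numpy as np, cv2
from cell import bot, gripper_to, kin, status, vision, job
def snap(n,name=None):
    c=vision.read_camera(n)
    if name: cv2.imwrite('pics/'+name+'.png',c['pixels'][:,:,::-1]); np.savez('pics/'+name+'.npz',**c)
    return c
def ray(c,u,v,z):
    E=np.array(c['extrinsics']);R=E[:3,:3];o=-R.T@E[:3,3]
    d=R.T@np.array([(u-c['cx'])/c['fx'],(v-c['cy'])/c['fy'],1.])
    return o+d*(z-o[2])/d[2]
def proj(c,p):
    E=np.array(c['extrinsics']);q=E[:3,:3]@np.array(p)+E[:3,3]
    return c['fx']*q[0]/q[2]+c['cx'],c['fy']*q[1]/q[2]+c['cy']
def world(c):
    z=c['z_map'];v,u=np.indices(z.shape);E=np.array(c['extrinsics'])
    p=np.stack([(u-c['cx'])/c['fx']*z,(v-c['cy'])/c['fy']*z,z],-1)
    return (p-E[:3,3])@E[:3,:3]
E
python3 - <<'E'
from h import *
a=snap('scene','scene');b=snap('side','side')
cv2.imwrite('pics/both.png',np.vstack([a['pixels'][:,:,::-1],b['pixels'][:,:,::-1]])[:, :])
for c in(a,b):
    E=c['extrinsics'];print(-E[:3,:3].T@E[:3,3],E[2,:3],c['fx'])
print(status.state())
E
```

```text
pics
[ 1.4030209  -1.09469874  1.0355142 ] [-0.49807424  0.64716722 -0.57714525] 423.6628609383303
[-0.12925982  0.78852513  0.85771759] [ 0.53192401 -0.60147567 -0.59605694] 442.67269038128705
{'time_s': 0.1, 'q': array([-1.40432258e+00,  3.77995050e-01,  7.97858654e-02,  1.27441017e+00,
       -8.20350380e-06,  1.46047956e+00]), 'qd': array([ 5.58643388e-05, -1.83751511e-03,  4.50206224e-03,  7.55377964e-04,
       -1.30863996e-03, -1.37531054e-04]), 'effort': array([ 3.99655064e-04, -4.64692283e+01,  2.70583320e+01,  1.19749666e-02,
       -1.52650432e-04, -4.41832213e-06]), 'position': array([ 0.15702728, -0.55253897,  0.23046165]), 'orientation': array([-3.10975014e+00, -4.33143586e-01,  9.32218551e-05]), 'force': array([ 0.29824504, -0.52747418, -0.91938921]), 'moment': array([-0.07139544, -0.01917656, -0.01392487]), 'finger_force': 0.0, 'width': 0.08511244205947419}
```

View pics/scene.png

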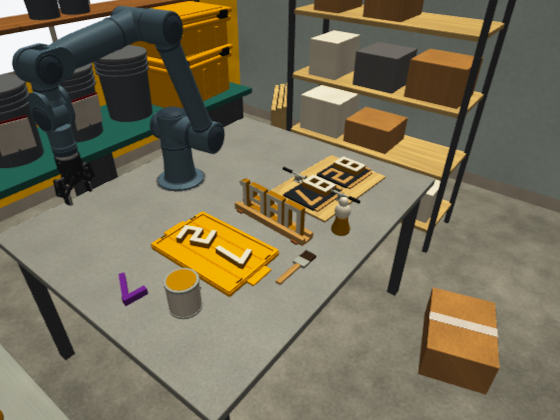

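View pics/side.png

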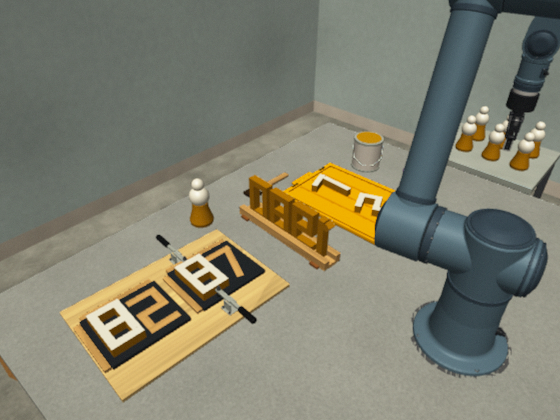

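The clamped plaque, next to the rack (side view about (215,278), toggle clamps at (175,255) and (232,303)), has a 7-shaped bare patch at (230,262). The plaque at (135,322) with the 2 patch is the one waiting, so the 7 is missing. There are three sevens:
- White 7 on the lid, scene (234,256): this fits, because it is white, gold-sided and on the lid.
- Purple 7 on the table, scene (131,291): a look-alike.
- 7-shaped patch on the plaque: not loose.

I'll confirm with an enlarged crop and measure.

```bash
python3 - <<'E'
from h import *
L=lambda n:dict(np.load(f'pics/{n}.npz'))
a,b=L('scene'),L('side')
ca=a['pixels'][205:295,145:285,::-1];cb=b['pixels'][225:315,150:290,::-1]
cv2.imwrite('pics/crop.png',cv2.resize(np.hstack([ca,cb]),None,fx=2.8,fy=2.8,interpolation=cv2.INTER_CUBIC))
def blobs(c,nm,zlo,zhi):
    P=c['pixels'].astype(int);W=world(c)
    hsv=cv2.cvtColor(c['pixels'],cv2.COLOR_RGB2HSV)
    m=((hsv[...,1]<70)&(hsv[...,2]>170)&(W[...,0]>.1)&(W[...,0]<.9)&(abs(W[...,1])<.75)&(W[...,2]>zlo)&(W[...,2]<zhi)).astype(np.uint8)
    n,l,s,ce=cv2.connectedComponentsWithStats(m)
    for i in range(1,n):
        if s[i,4]>60: print(nm,s[i],ce[i].round(1),W[l==i].mean(0).round(4),'ray45',ray(c,*ce[i],.045).round(4))
blobs(a,'scene',.03,.07);blobs(b,'side',.03,.07)
for c,pts in((a,[(275,250),(232,212),(341,216),(183,290)]),(b,[(200,205),(285,215)])):
    W=world(c)
    for u,v in pts: print(u,v,W[v,u].round(3))
# rack points
for c in(a,b):
    W=world(c);m=(W[...,2]>.1)&(W[...,2]<.15)&(W[...,0]>.1)&(W[...,0]<1)&(abs(W[...,1])<.4)
    q=W[m];print(len(q)); n,l,s,ce=cv2.connectedComponentsWithStats(m.astype(np.uint8))
    for i in range(1,n):
        if s[i,4]>30: print(s[i],W[l==i].mean(0).round(3),W[l==i].min(0).round(3),W[l==i].max(0).round(3))
E
```

```text
scene [335 156  30  15 158] [349.5 163.2] [0.5968 0.5442 0.0519] ray45 [0.5915 0.5554 0.045 ]
scene [303 175  32  16 198] [319.  182.5] [0.5783 0.3035 0.0522] ray45 [0.5727 0.3135 0.045 ]
scene [177 225  39  18 236] [196.5 233.9] [ 0.4134 -0.2847  0.0476] ray45 [ 0.4113 -0.2827  0.045 ]
scene [217 246  34  18 178] [235.  254.4] [ 0.6048 -0.2822  0.0476] ray45 [ 0.6031 -0.2801  0.045 ]
side [313 174  37  16 146] [328.4 181.5] [ 0.6025 -0.2817  0.0443] ray45 [ 0.6015 -0.2807  0.045 ]
side [356 193  26  18 193] [369.2 200.6] [ 0.4361 -0.2789  0.0443] ray45 [ 0.4353 -0.2777  0.045 ]
side [175 254  53  40 772] [201.  273.4] [0.5749 0.3039 0.0484] ray45 [0.5771 0.3023 0.045 ]
side [220 291  19  15  66] [228.2 297.7] [0.4637 0.3113 0.0432] ray45 [0.4623 0.3123 0.045 ]
side [  86  299   58   51 1107] [114.6 324.1] [0.5931 0.5436 0.0487] ray45 [0.5954 0.543  0.045 ]
275 250 [ 0.69  -0.161  0.031]
232 212 [ 0.374 -0.048 -0.001]
341 216 [0.807 0.098 0.088]
183 290 [ 0.649 -0.555  0.12 ]
200 205 [0.777 0.135 0.08 ]
285 215 [0.549 0.005 0.086]
955
[239 178  66  42 781] [ 0.56  -0.014  0.131] [ 0.382 -0.036  0.1  ] [0.709 0.022 0.15 ]
[334 200  16  15 174] [0.804 0.106 0.122] [0.771 0.085 0.1  ] [0.828 0.133 0.15 ]
1606
[ 249  175   87   60 1337] [0.533 0.    0.129] [ 0.378 -0.034  0.1  ] [0.708 0.02  0.145]
[189 180  20  21 269] [0.786 0.129 0.121] [0.766 0.095 0.1  ] [0.816 0.151 0.15 ]
```

View pics/crop.png

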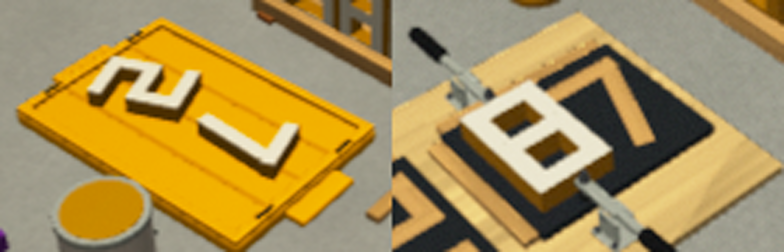

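White 7 on the lid confirmed (left half, leg from (205,120) to corner (265,165), foot-bar to (295,125)). The clamped plaque's patch is a 7 (right half). I'll move above the 7 for a close look.

```bash
cat >> h.py <<'E'
from scipy.spatial.transform import Rotation as Ro
def down(yaw):  # tool z down, tool x at heading yaw in world
    c,s=np.cos(yaw),np.sin(yaw)
    return Ro.from_matrix(np.array([[c,s,0],[s,-c,0],[0,0,-1.]])).as_rotvec()
E
python3 - <<'E'
from h import *
R=Ro.from_rotvec(status.state()['orientation']).as_matrix();print(R.round(2))
w=[];
for yaw in np.arange(-3.1,3.1,.4):
    q=kin.solve_ik([.57,-.27,.30],down(yaw)); 
    if q is not None: w.append((yaw.round(2),np.round(q,2)))
print(*w,sep='\n')
yaw0=np.arctan2(R[1,0],R[0,0])
yaw=yaw0+(np.arctan2(-.27,.57)+1.404)
bot.move_pose([.57,-.27,.30],down(yaw)); bot.hold(.2)
c=snap('wrist','w1');s=status.state();print(s['time_s'],s['position'],s['q'])
E=c['extrinsics'];print(-E[:3,:3].T@E[:3,3],E[2,:3],c['fx'])
E
```

```text
[[ 0.96  0.27 -0.  ]
 [ 0.27 -0.96  0.  ]
 [ 0.   -0.   -1.  ]]
(np.float64(-3.1), array([-0.54,  0.51,  0.45,  1.52,  0.  , -0.58]))
(np.float64(-2.7), array([-0.54,  0.51,  0.45,  1.52,  0.  , -0.98]))
(np.float64(-2.3), array([-0.54,  0.51,  0.45,  1.52,  0.  , -1.38]))
(np.float64(-1.9), array([-0.54,  0.51,  0.45,  1.52, -0.  , -1.78]))
(np.float64(-1.5), array([-0.54,  0.51,  0.45,  1.52, -0.  , -2.18]))
(np.float64(-1.1), array([-0.54,  0.51,  0.45,  1.52,  0.  , -2.58]))
(np.float64(-0.7), array([-0.54,  0.51,  0.45,  1.52, -0.  , -2.98]))
(np.float64(-0.3), array([-0.54,  0.51,  0.45,  1.52,  0.  ,  2.9 ]))
(np.float64(0.1), array([-0.54,  0.51,  0.45,  1.52, -0.  ,  2.5 ]))
(np.float64(0.5), array([-0.54,  0.51,  0.45,  1.52, -0.  ,  2.1 ]))
(np.float64(0.9), array([-0.54,  0.51,  0.45,  1.52,  0.  ,  1.7 ]))
(np.float64(1.3), array([-0.54,  0.51,  0.45,  1.52,  0.  ,  1.3 ]))
(np.float64(1.7), array([-0.54,  0.51,  0.45,  1.52,  0.  ,  0.9 ]))
(np.float64(2.1), array([-0.54,  0.51,  0.45,  1.52,  0.  ,  0.5 ]))
(np.float64(2.5), array([-0.54,  0.51,  0.45,  1.52,  0.  ,  0.1 ]))
(np.float64(2.9), array([-0.54,  0.51,  0.45,  1.52,  0.  , -0.3 ]))
2.1833 [ 0.5695679  -0.27071054  0.2999521 ] [-5.44215618e-01  5.04931016e-01  4.54496211e-01  1.52049005e+00
 -3.15627938e-05  1.36026935e+00]
[ 0.59348491 -0.20498712  0.44247714] [-0.09221613 -0.25911957 -0.96143291] 292.8602132114229
```

View pics/w1.png

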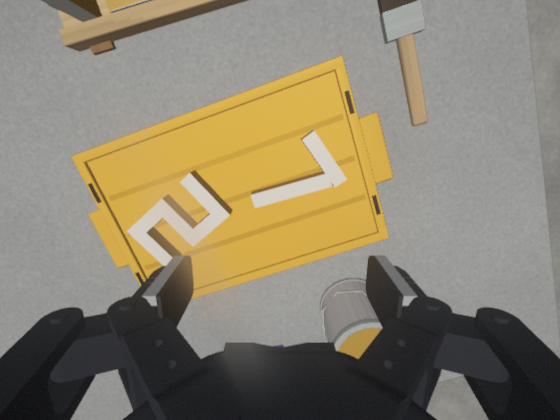

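The wrist view shows the white 7 on the lid (corner (340,180), leg end (255,200), bar end (312,138)) with the 2 at (180,215). Next I'll fit the corners of the 7 and of the patch.

```bash
cat >> h.py <<'E'
M7=np.array([[65,40],[65,-40],[45,-40],[-65,2.6],[-65,23.9],[45,-16.1],[45,40]])/1000
def kabsch(A,B):
    a,b=A.mean(0),B.mean(0);H=(A-a).T@(B-b);th=np.arctan2(H[0,1]-H[1,0],H[0,0]+H[1,1])
    r=np.array([[np.cos(th),-np.sin(th)],[np.sin(th),np.cos(th)]]);t=b-r@a
    return t,th,np.sqrt((((A@r.T+t)-B)**2).sum(1).mean())
def fit7(c,m,z,near):
    """mask -> contour -> 7-corner polygon on plane z -> pose of the 7 outline centre"""
    S=4;best=None;x0,y0=[max(0,int(k)-90) for k in near]   # upsample for subpixel contour
    g=cv2.resize(m[y0:y0+180,x0:x0+180].astype(np.float32),None,fx=S,fy=S,interpolation=cv2.INTER_LINEAR)
    cs,_=cv2.findContours((g>.5).astype(np.uint8),cv2.RETR_EXTERNAL,cv2.CHAIN_APPROX_NONE)
    for k in cs:
        if cv2.contourArea(k)<S*S*80: continue
        W=np.array([ray(c,(u+.5)/S-.5+x0,(v+.5)/S-.5+y0,z)[:2] for u,v in k[:,0]])
        for eps in np.arange(.003,.012,.0005):
            p=cv2.approxPolyDP((W*1).astype(np.float32),eps,True)[:,0]
            if len(p)!=7: continue
            for q in(p,p[::-1]):
                for s in range(7):
                    t,th,e=kabsch(M7,np.roll(q,s,0).astype(float))
                    if best is None or e<best[2]: best=(t,th,e)
    return best
def white(c):
    h=cv2.cvtColor(c['pixels'],cv2.COLOR_RGB2HSV);return (h[...,1]<80)&(h[...,2]>150)
E
python3 - <<'E'
from h import *
L=lambda n:dict(np.load(f'pics/{n}.npz'))
a,b,w=L('scene'),L('side'),L('w1')
for c,nr in((w,(300,175)),(a,(234,256)),(b,(330,182))):
    W=world(c);m=white(c)&(W[...,2]>.033)&(W[...,2]<.06)&(W[...,0]>.5);print('7',fit7(c,m,.045,nr))
for c,nr in((b,(225,265)),(a,(310,195))):
    h=cv2.cvtColor(c['pixels'],cv2.COLOR_RGB2HSV);W=world(c)
    m=(h[...,2]>95)&(h[...,1]>70)&(W[...,2]>.014)&(W[...,2]<.034)&(abs(W[...,0]-.57)<.15)&(abs(W[...,1]-.21)<.12)
    print('patch',fit7(c,m,.024,nr))
E
```

```text
7 (array([ 0.58461804, -0.28433604]), np.float64(0.3231640782955784), np.float64(0.0038651993868969933))
7 (array([0.55604715, 0.33252971]), np.float64(-1.466918095123457), np.float64(0.03963063086262433))
7 (array([ 0.56746734, -0.27745963]), np.float64(0.11983343688813315), np.float64(0.0366312870210915))
patch (array([0.66395054, 0.20559432]), np.float64(1.5249237448095758), np.float64(0.03247007309812223))
patch (array([0.57128366, 0.21451352]), np.float64(-0.02281632926924955), np.float64(0.00913299118188864))
```

```bash
python3 - <<'E'
from h import *
def grip(t,th): c,s=np.cos(th),np.sin(th); return t+np.array([[c,-s],[s,c]])@[.005,-.0122]
t,th=np.array([.5846,-.2843]),.323
g=grip(t,th);yaw=th-.349+np.pi
print(g)
bot.move_pose([g[0]+.03,g[1],.20],down(yaw)); bot.hold(.3)
c=snap('wrist','w2');W=world(c)
m=white(c)&(W[...,2]>.033)&(W[...,2]<.06)
n,l,s,ce=cv2.connectedComponentsWithStats(m.astype(np.uint8))
for i in range(1,n):
    if s[i,4]>100:print(s[i],ce[i],ray(c,*ce[i],.045))
u=proj(c,[*t,.045]);f=fit7(c,m,.045,u);print(u,f,grip(f[0],f[1]),status.state()['time_s'])
I=c['pixels'][:,:,::-1].copy();cc,ss=np.cos(f[1]),np.sin(f[1])
P=np.array([proj(c,[*(f[0]+np.array([[cc,-ss],[ss,cc]])@k),.045]) for k in M7]).astype(np.int32)
cv2.polylines(I,[P],True,(0,0,255),1)
P=np.array([proj(c,[*grip(f[0],f[1]),.045])]).astype(int)[0];cv2.circle(I,tuple(map(int,P)),3,(255,0,0),-1)
cv2.imwrite('pics/w2o.png',I)
E
```

```text
[ 0.59321387 -0.29428204]
[ 252    0  102   47 2485] [296.13641851  16.73682093] [ 0.46251961 -0.27478559  0.045     ]
[ 266   90   78  134 3642] [288.93876991 167.24327293] [ 0.59652111 -0.28350048  0.045     ]
[ 11 128  62  11 137] [ 40.67883212 132.82481752] [ 0.55617128 -0.52719478  0.045     ]
(np.float64(287.9408123883908), np.float64(155.42057940340882)) (array([ 0.5846655 , -0.28428801]), np.float64(0.30963988190803865), np.float64(0.0033668575484902884)) [ 0.59314525 -0.29438424] 4.1667
```

View pics/w2o.png

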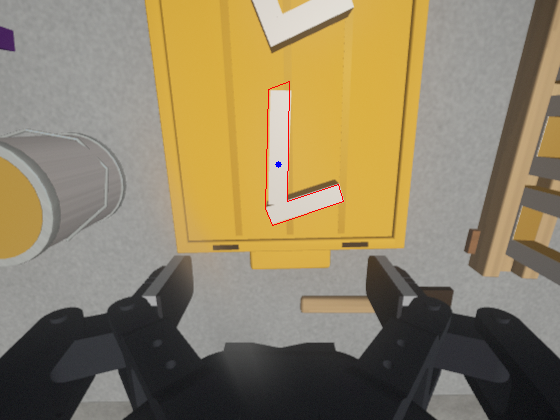

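The overlay shows the fit is good, with the blue grip dot on the leg at (278,164). The leg's foot is cut square, so I'll correct that one model corner, refit and grasp.

```bash
sed -i 's/\[-65,23.9\]/[-58.2,21.4]/' h.py; cat >> h.py <<'E'
def grip(t,th): c,s=np.cos(th),np.sin(th); return t+np.array([[c,-s],[s,c]])@[.005,-.0122]
E
python3 - <<'E'
from h import *
c=dict(np.load('pics/w2.npz'));W=world(c)
m=white(c)&(W[...,2]>.033)&(W[...,2]<.06)
f=fit7(c,m,.045,(288,156));g=grip(f[0],f[1]);print(f,g)
assert f[2]<.003
o=down(f[1]-.349+np.pi)
gripper_to(.06,40)
bot.move_pose([*g,.12],o)
bot.move_l([*g,.024],feed=.1)
s=status.state();print(s['position'],s['force'])
gripper_to(.0,50);bot.hold(.2)
s=status.state();print(s['time_s'],s['width'],s['finger_force'],s['force'],s['position'])
bot.move_l([*g,.24],feed=.15);bot.hold(.2)
s=status.state();print(s['time_s'],s['width'],s['finger_force'],s['force'],s['position'],s['q'])
c=snap('wrist','w3');snap('scene','s3');snap('side','d3')
E
```

```text
(array([ 0.58361434, -0.28419897]), np.float64(0.3072721239480993), np.float64(0.0015054544462499923)) [ 0.59207015 -0.29431525]
[ 0.59279568 -0.29472912  0.02492629] [ 0.77061636 -0.19326959 -0.18179048]
6.725 0.018970903068875597 49.67245638370514 [-0.0756404  -0.28387165  4.42246137] [ 0.59259548 -0.29465157  0.02470776]
8.5167 0.0187220510010103 49.0144282579422 [ 0.62701037  0.49156773 -0.50551806] [ 0.5917601  -0.29409842  0.2393042 ] [-5.57165776e-01  5.68701697e-01  4.04058692e-01  1.40746384e+00
 -1.80730030e-05 -5.15525395e-01]
```

View pics/w3.png

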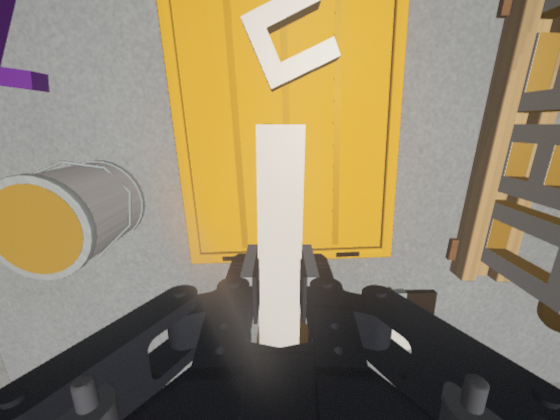

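The 7 is held centred between the pads, with its foot at (257..304,125). I'll measure it in the gripper, cross over the rack and look at the patch.

```bash
cat > look.py <<'E'
from h import *
def patch(c,near,pr=True):
    """bare-wood 7 inside the dark plaque, on z=.024"""
    h=cv2.cvtColor(c['pixels'],cv2.COLOR_RGB2HSV);W=world(c)
    m=(h[...,2]>85)&(h[...,1]>70)&(W[...,2]>.012)&(W[...,2]<.036)
    n,l,s,ce=cv2.connectedComponentsWithStats(m.astype(np.uint8),connectivity=4)
    for i in range(1,n):
        q=W[l==i]
        if s[i,4]>100 and np.ptp(q[:,0])<.16 and np.ptp(q[:,1])<.13:
            u=s[i,:2]+s[i,2:4]/2;f=fit7(c,l==i,.024,u);print(s[i],q.mean(0).round(3),f)
E
python3 - <<'E'
from look import *
L=lambda n:dict(np.load(f'pics/{n}.npz'))
c=L('w3');s=status.state();R=Ro.from_rotvec(s['orientation']).as_matrix()
for px in((257,125),(304,125)):
    p=ray(c,*px,s['position'][2]+.0203);print('foot in tool',R.T@(p-s['position']))
for n,nr in(('side',(225,265)),('scene',(310,195)),('d3',0),('s3',0)): print(n);patch(L(n),nr)
bot.move_l([.66,.185,.24],feed=.2,frame=down(-.37+np.pi));bot.hold(.3)
c=snap('wrist','w4');s=status.state();print(s['time_s'],s['width'],s['position'],s['q'])
print('wrist');patch(c,0)
E
```

```text
foot in tool [ 0.0688981  -0.00880156 -0.02027348]
foot in tool [ 0.06889424  0.01002271 -0.02026922]
side
[190 213  24  13 170] [0.779 0.137 0.024] (array([0.8001027 , 0.13266918]), np.float64(-2.884391448822299), np.float64(0.03950228308140987))
[205 245  39  32 387] [0.588 0.203 0.023] None
[175 272  39  28 102] [0.563 0.341 0.03 ] (array([0.55980515, 0.33590204]), np.float64(-2.9500417405953985), np.float64(0.048269388194032356))
[125 286  57  48 931] [0.587 0.449 0.024] None
scene
[322 168  32  16 189] [0.59  0.447 0.027] None
[295 189  28  17 149] [0.59  0.203 0.027] (array([0.56827186, 0.2124775 ]), np.float64(-0.036633209099840344), np.float64(0.00462330639217738))
[119 273  28  28 260] [ 0.424 -0.605  0.027] (array([ 0.39062948, -0.58551685]), np.float64(-0.2988874906518344), np.float64(0.03032026572755304))
d3
[190 213  23  13 163] [0.779 0.138 0.024] (array([0.80168868, 0.13741162]), np.float64(-3.0229999472785214), np.float64(0.036711492569702464))
[187 239  38  21 130] [0.665 0.209 0.02 ] (array([0.65937449, 0.19465693]), np.float64(1.2995698835480736), np.float64(0.0384
[... 458 characters left out ...]
  28 261] [ 0.424 -0.605  0.027] (array([ 0.39062948, -0.58551685]), np.float64(-0.2988874906518344), np.float64(0.03032026572755304))
11.5833 0.018874298312554834 [0.66002241 0.18483864 0.24004077] [ 1.80572368e-01  6.29334644e-01  5.10218494e-01  1.45163390e+00
 -5.85765629e-06  5.50784175e-01]
wrist
[ 387    0   37  134 1981] [0.588 0.365 0.022] None
[ 443    0   80  108 3876] [0.611 0.445 0.025] None
[ 252   45   22  104 1468] [0.55  0.207 0.025] None
[306 132  13  20 186] [0.628 0.238 0.024] None
[ 58 133  30  10 205] [ 0.521 -0.024  0.026] None
[376 140  32  21 404] [0.673 0.326 0.022] None
[305 152  62  31 820] [0.667 0.256 0.022] None
[137 278  18  17 122] [ 0.729 -0.037  0.025] None
```

View pics/w4.png

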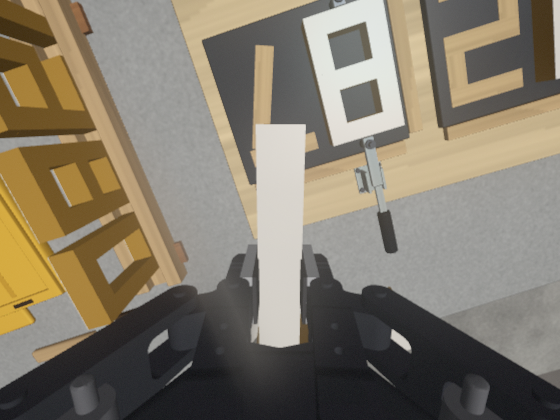

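The 7-shaped patch (leg (263,50)–(258,150), bar end (312,140)) is partly hidden by the held leg. I'll shift sideways for one clear look.

```bash
python3 - <<'E'
from look import *
bot.move_l([.65,.10,.24],feed=.15);bot.hold(.3)
c=snap('wrist','w5');s=status.state();print(s['time_s'],s['position'])
patch(c,0)
h=cv2.cvtColor(c['pixels'],cv2.COLOR_RGB2HSV);W=world(c)
# plaque dark surface centre/direction and 8's face as a cross-check
m=(white(c)&(W[...,2]>.04)&(W[...,2]<.06)&(W[...,1]>.2)).astype(np.uint8)
cs,_=cv2.findContours(m,cv2.RETR_EXTERNAL,cv2.CHAIN_APPROX_NONE);k=max(cs,key=cv2.contourArea)
Q=np.array([ray(c,u,v,.049)[:2] for u,v in k[:,0]],np.float32)
print('8 rect',cv2.minAreaRect(Q*1000))
E
```

```text
12.65 [0.65003203 0.10067673 0.23992546]
[ 474    0   22  116 1330] [0.602 0.366 0.022] None
[ 523    5   37   84 2078] [0.613 0.422 0.025] None
[ 319   23   70  127 3097] [0.585 0.204 0.025] None
[390  63  18  64 250] [0.605 0.261 0.03 ] None
[512  97  48  27 729] [0.681 0.414 0.021] None
[451 122  27  21 360] [0.673 0.329 0.022] None
[318 249  39  29 379] [0.775 0.139 0.024] None
8 rect ((579.8330078125, 303.1719970703125), (81.08515167236328, 124.69648742675781), 85.39092254638672)
```

View pics/w5.png

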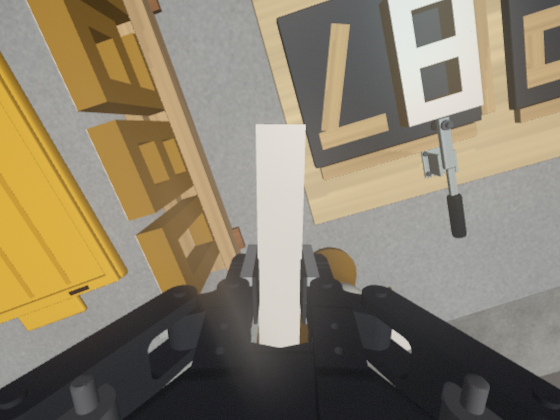

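The patch is fully visible now: leg (338,25)–(330,125), bar (322,140)–(388,122). I'll print its corner polygon to see why the fit failed.

```bash
python3 - <<'E'
from look import *
c=dict(np.load('pics/w5.npz'))
h=cv2.cvtColor(c['pixels'],cv2.COLOR_RGB2HSV);W=world(c)
m=((h[...,2]>85)&(h[...,1]>70)&(W[...,2]>.012)&(W[...,2]<.036)).astype(np.uint8)
n,l,s,ce=cv2.connectedComponentsWithStats(m,connectivity=4)
i=l[80,335];M=(l==i).astype(np.uint8)
M=cv2.morphologyEx(M,cv2.MORPH_CLOSE,np.ones((5,5)))
S=4;g=cv2.GaussianBlur(cv2.resize(M[0:180,290:430].astype(np.float32),None,fx=S,fy=S),(0,0),4)
cs,_=cv2.findContours((g>.5).astype(np.uint8),cv2.RETR_EXTERNAL,cv2.CHAIN_APPROX_NONE);k=max(cs,key=cv2.contourArea)
K=[((u+.5)/S-.5+290,(v+.5)/S-.5) for u,v in k[:,0]]
Wp=np.array([ray(c,u,v,.024)[:2] for u,v in K],np.float32)
best=None
for eps in np.arange(.002,.015,.0005):
    p=cv2.approxPolyDP(Wp,eps,True)[:,0]
    if len(p) in(6,7,8):
      if len(p)!=7: print(eps,len(p)); continue
      for q in(p,p[::-1]):
        for r in range(7):
            f=kabsch(M7,np.roll(q,r,0).astype(float))
            if best is None or f[2]<best[2]: best=f;bq=np.roll(q,r,0)
print(best)
print((np.array([proj(c,[*x,.024]) for x in p])).round(1))
I=c['pixels'][:,:,::-1].copy()
if best:
    t,th,_=best;cc,ss=np.cos(th),np.sin(th);R=np.array([[cc,-ss],[ss,cc]])
    print(((M7@R.T+t-bq)*1e3).round(1))
    P=np.array([proj(c,[*(t+R@k),.024]) for k in M7]);I=cv2.resize(I[0:200,240:490],None,fx=3,fy=3,interpolation=cv2.INTER_CUBIC)
    cv2.polylines(I,[((P-[240,0])*3+1).astype(np.int32)],True,(0,0,255),1);cv2.imwrite('pics/w5o.png',I)
E
```

```text
0.0025 8
0.006500000000000001 6
0.007 6
0.0075 6
0.008 6
0.0085 6
0.009000000000000001 6
0.0095 6
0.01 6
0.0105 6
0.011000000000000001 6
0.0115 6
0.012 6
0.0125 6
0.013 6
0.0135 6
0.014 6
0.0145 6
(array([0.57051373, 0.20861521]), np.float64(-0.06466536676252972), np.float64(0.00237530057994145))
[[347.1  23.6]
 [330.6  25.9]
 [323.1 149.1]
 [387.6 129.4]
 [384.4 113.4]
 [338.6 124.6]]
[[ 0.7  0.6]
 [ 1.3 -0.7]
 [ 0.6 -0.6]
 [-4.4  0.4]
 [-0.8  1.4]
 [ 3.2 -1.7]
 [-0.4  0.6]]
```

View pics/w5o.png

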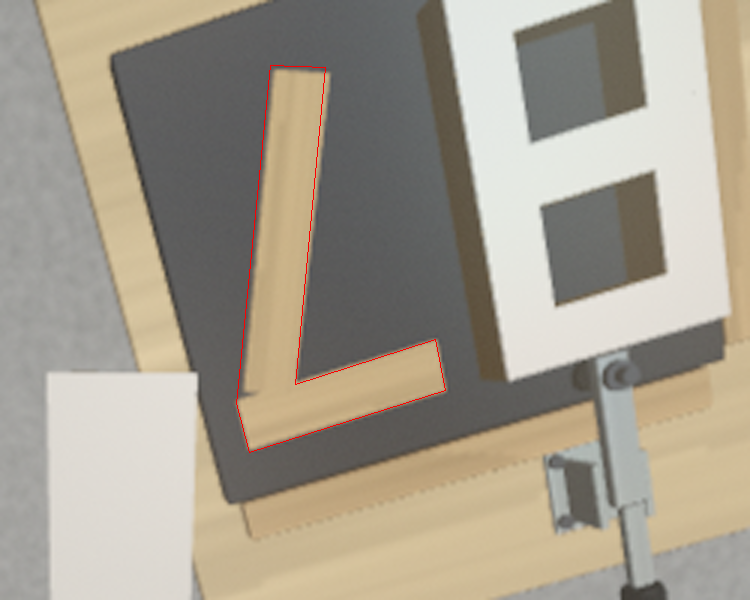

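The overlay matches within 1–2 mm. I'll cross-check heading and position against the plaque's edges and the 8, then lower.

```bash
python3 - <<'E'
from look import *
c=dict(np.load('pics/w5.npz'))
P=lambda x,y,z=.024:ray(c,240+(x-1)/3,(y-1)/3,z)[:2]
A,B,C=P(112,55),P(228,503),P(722,345)
e=B-A;print('edge heading',np.arctan2(e[1],e[0]),np.linalg.norm(e)); e2=C-B;print('bottom',np.arctan2(e2[1],e2[0])-np.pi/2,np.linalg.norm(e2))
b1,b2=P(249,451),P(445,391);e3=b2-b1;print('bar',np.arctan2(e3[1],e3[0])-np.pi/2,np.linalg.norm(e3))
f1,f2=P(504,381,.049),P(729,316,.049);e4=f2-f1;print('8',np.arctan2(e4[1],e4[0])-np.pi/2,np.linalg.norm(e4))
for th in(-.065,-.08):
    cc,ss=np.cos(th),np.sin(th);R=np.array([[cc,-ss],[ss,cc]])
    print(th,'from corner',B+R@[-.085,.054],'from bar mid',(b1+b2)/2-R@[.065,0],'from 8 corner(lower left=top right)',f1-R@[.065,.007-.0])
E
```

```text
edge heading -0.08402246205670455 0.16721747719395363
bottom -0.05634871566949595 0.19985999805600294
bar -0.07304976099093508 0.079847778586226
8 -0.08872035951887058 0.08125880682485465
-0.065 from corner [0.56768642 0.20900549] from bar mid [0.57035307 0.20837592] from 8 corner(lower left=top right) [0.57352468 0.25404607]
-0.08 from corner [0.56858664 0.21021846] from bar mid [0.5704237  0.20934835] from 8 corner(lower left=top right) [0.57349059 0.25502611]
```

```bash
python3 - <<'E'
from look import *
t,th=np.array([.5700,.2090]),-.073
g=grip(t,th);o=down(th-.349+np.pi)
bot.move_pose([*g,.24],o)
bot.move_l([*g,.07],feed=.12);bot.hold(.3)
c=snap('wrist','w6');s=status.state();print(s['time_s'],g,s['position'],s['width'],s['force'])
a=snap('scene','s6');b=snap('side','d6')
I=[cv2.resize(x,(392,294),interpolation=cv2.INTER_CUBIC) for x in(b['pixels'][195:315,140:300,::-1],a['pixels'][130:250,240:400,::-1])]
J=cv2.resize(c['pixels'][60:360,80:480,::-1],(392,294))
cv2.imwrite('pics/m6.png',np.hstack([I[0],I[1]]));cv2.imwrite('pics/m6.png',np.vstack([np.hstack(I),np.hstack([J,J*0])]))
for c in(a,b):
    W=world(c);m=white(c)&(W[...,2]>.077)&(W[...,2]<.105)&(abs(W[...,0]-.57)<.09)&(abs(W[...,1]-.21)<.06)
    z=.0703+.0203
    print(m.sum(),fit7(c,m,z,proj(c,[*t,z])))
    q=W[m];A=np.c_[q[:,:2]-t,np.ones(len(q))];print('plane',np.linalg.lstsq(A,q[:,2],rcond=None)[0])
E
```

```text
15.125 [0.57409687 0.19646782] [0.5742392  0.19651673 0.07022714] 0.019296052359053552 [-0.52974697 -0.04583792 -0.59377994]
85 None
plane [-0.01417371 -0.01008451  0.09445355]
239 None
plane [-0.00222327 -0.00290136  0.09012281]
```

View pics/m6.png

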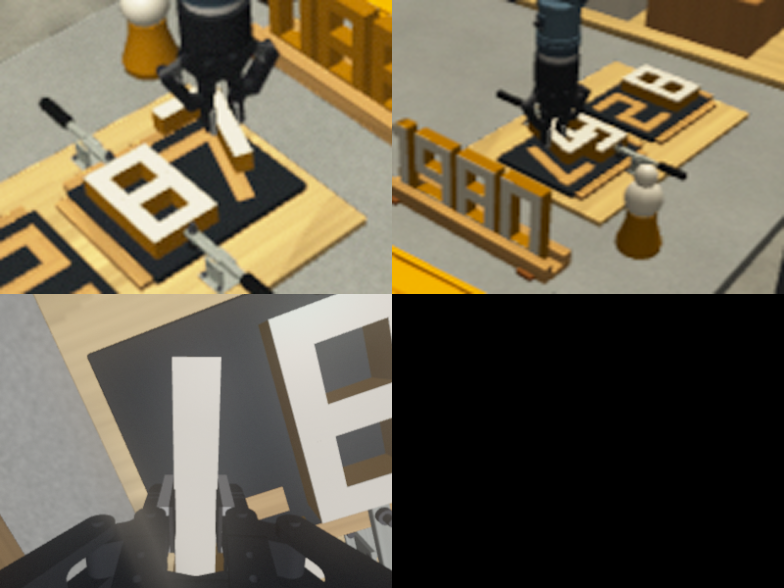

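All three views show the 7 level and lined up over its patch, with clear gaps to the 8 and the clamps. I'll lower to 10 mm and check.

```bash
python3 - <<'E'
from look import *
t,th=np.array([.5700,.2090]),-.073
g=grip(t,th)
bot.move_l([*g,.0385],feed=.05);bot.hold(.4)
s=status.state();print(s['time_s'],s['position']-[*g,.0387],s['width'],s['force'],s['finger_force'])
c=snap('wrist','w7');b=snap('side','d7')
zf=s['position'][2]+.0203
W=world(c);q=white(c)&(W[...,2]>zf-.006)&(W[...,2]<zf+.012)
n,l,st,ce=cv2.connectedComponentsWithStats(q.astype(np.uint8))
i=l[170,280];print(st[i])
R=np.array([[np.cos(th),-np.sin(th)],[np.sin(th),np.cos(th)]])
row=st[i,1];cols=np.where(l[row+2]==i)[0];
for u in(cols[0]-.5,cols[-1]+.5): print('foot in place7 frame mm',(R.T@(ray(c,u,row-.5,zf)[:2]-t)*1e3).round(1),'want [-65,2.6]/[-58,21.4]')
W=world(b);m=white(b)&(W[...,2]>.05)&(abs(W[...,0]-t[0])<.09)&(W[...,1]<.245)&(W[...,1]>.14)
q=(W[m][:,:2]-t)@R;print('side',q.min(0),q.max(0),np.median(W[m][:,2]))
I=cv2.resize(b['pixels'][215:315,160:290,::-1],(520,400),interpolation=cv2.INTER_CUBIC)
J=cv2.resize(c['pixels'][60:360,180:390,::-1],(280,400))
cv2.imwrite('pics/m7.png',np.hstack([I,J]))
# overlay: predicted 7 outline at face height
for k in M7: print(np.round(proj(b,[*(t+R@k),zf]),1),end=' ')
E
```

```text
16.4083 [ 1.20464664e-04  1.54451185e-05 -2.32905057e-05] 0.01896630345914563 [-0.07626824 -0.48901459 -1.3131566 ] 48.988210558891296
[ 256  124   50  223 9841]
foot in place7 frame mm [-63.2   2.9] want [-65,2.6]/[-58,21.4]
foot in place7 frame mm [-56.3  21.8] want [-65,2.6]/[-58,21.4]
side [-0.06085774 -0.0451111 ] [0.06426577 0.03929017] 0.058486650248501075
[202.6 248.2] [225.7 235.4] [230.1 238.7] [243.7 265.4] [236.5 267.6] [223.3 242.5] [206.9 251.7]
```

View pics/m7.png

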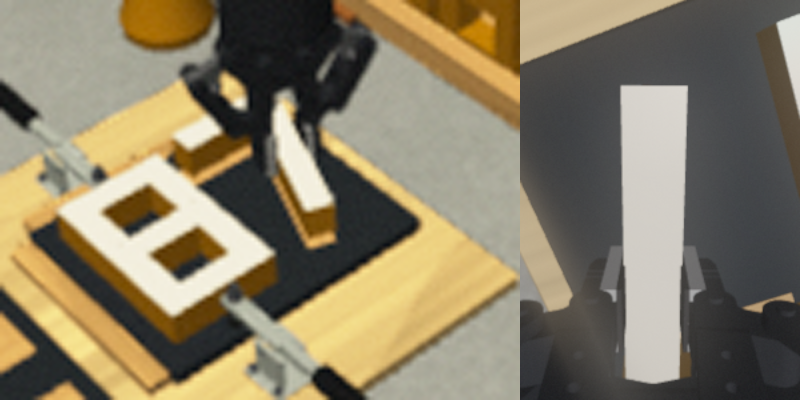

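The 7 is held level about 10 mm above the patch. Its foot and bar line up within about 2 mm, and nothing is touching.

```bash
python3 -c "
from h import *
print(job.close_job())"
```

```text
the job is handed in; nothing more can be done
None
```

The job is handed in after about 16.5 s of the 40 s allowed: the arm is still holding the white 7 face up, level and about 10 mm above its patch on the clamped plaque, lined up to about 2 mm by my camera checks.

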